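# Back the fluting jig off one notch

## Robot

A 6-joint arm with a two-finger parallel gripper is mounted at the origin on the work surface. World frame = base frame: x ahead of the robot, y to its left, z up, the work surface at z = 0. Lengths are in mm, angles in rad, forces in N, time in s.
With the tool pointing down it reaches from about 350 to 775 mm from the base axis. Payload 7.3 kg.
Tool frame: the origin (TCP) lies on the centre line of the jaws, within the pads' length; the fingertips stand 17 mm ahead of it and the grasp point (between the pads) lies 2 mm behind it; z points along the fingers, y is the line along which they close (so a half turn about z gives the same grasp; the last joint's range is limited). The gripper opens to 92 mm and grips with 3 to 60 N. Pads are 19 mm wide; open, the fingers measure 130 mm over their backs; the gripper's body (75 mm by 190 mm) begins 47 mm behind the grasp point.
Start: joints at [-1.426, 0.342, 1.524, -0, 1.275, -0.146], TCP at [150.549, -502.969, 243.741] pointing down, gripper open.
Joint ranges: [-2.53, 2.53], [-0.77, 2.02], [0.04, 2.7], [-1, 4.14], [0.28, 2.66], [-3.11, 3.11]. Speed limits (rad/s): [2.57, 2.57, 3.14, 3.14, 3.14, 3.14].

## Interface

Orientations are given as [roll, pitch, yaw] about the fixed x, y, z axes, in that order (R = Rz(yaw) Ry(pitch) Rx(roll)).
In Python, from plant import bot gives the robot as it stands. The module is installed in compiled form; this text tells all that it offers.
- The arm moves only by the shell command python3 -m pendant 'ROWS'. ROWS is JSON, a list of rows, each a list of 3 entries, a list of its own where there are three numbers: the shift along the world's x, y, z as a fraction of full scale, then the turn, a rotation vector about the world's x, y, z as a fraction of full scale, then the opening, from -1 (shut) to 1 (fully open), so that 0 is half open. In form: [[[tx, ty, tz], [rx, ry, rz], claw], ...]. A call has exactly 10 rows; each row shifts and turns the commanded pose from where the row before left it; what a row does not reach is not made up. Full scale, the value 1, is 30 mm for a shift and 0.12 rad for a turn. A row lasts 1/12 s, in which the tool goes at most 41.7 mm and 7.16 degrees, less where a joint would pass 70% of its speed; a pose out of reach is approached as far as the arm can. A call with a number of a shift or a turn outside -1 to 1 is refused whole. A call with a gripper value outside its range is refused whole. The fingers move at their own pace and stop on an object; the grip force is fixed at half the most. Time passes only in rows, so rows that do not move let the fingers close, or fill a call up. It gives the time, the measured TCP pose, the force, the opening and the grip force at its end, in the units of the state.
- bot.get_obs(): the state, without advancing time (a new reading comes with each control period).
- bot.capture(name): name is "scene" or "top" or "wrist"; returns the picture (480x640x3 uint8, blue, green, red); there is no depth.
- bot.camera_params(name): a dict with "fovy" (degrees; the focal length in pixels is half the picture's height over the tangent of half this angle, whatever the lens; pixels are square), "cx", "cy" (the principal point, pixels), "camera_from_world" (4x4, takes a point from world to camera coordinates). Camera axes: x right, y down, z forward; pixel columns grow to the right and rows downward; lengths in mm; the calibration is good to about 2 mm. A picture is of the moment at which its call begins: read the wrist's pose just before it. camera_params takes no time and is no camera call; for the wrist camera it gives the pose at the moment of the call.
- bot.close_job(): hands the job in; it is judged then, once.
The state is a dict: "time": time; "joint_positions": joint angles; "dq": joint speeds; "tau": joint torques, N m; "tool_pos": TCP position; "tcp_rot": TCP orientation; "contact_force": force on the tool from outside, world axes, zero at the start; "moment": the same for the moment, N m; "grip_width": finger opening in mm; "finger_force": force on a finger pad.
Only numpy, scipy, OpenCV 4.12 (cv2) and the standard library are available. Lean on these libraries where they do the work, as an engineer would, in place of code of your own. Each camera call takes 0.05 s, during which the arm holds its last target. There are 200 camera calls.

## Task

The spindle in the carving jig has been indexed one flute too far. Push the pawl's red-knobbed lever over to lift the pawl out of the toothed wheel until it stays back by itself, push one of the wheel's handle arms to turn the wheel back by one notch (its top moving towards the pawl), then tip the pawl in again so that it drops fully home in that notch. Only push with a finger, never taking a knob between the fingers; pick up nothing and leave the tools and materials where they are.

Things in the scene. Friction and masses are not known exactly. Their poses are not given: they have to be found in the camera images.
- jig: Fluting jig bolted to the bench: dark wooden base board (x -85 to 85, y -25 to 495 mm, 30 mm thick), blue headstock and tailstock, turned spindle between. Origin on the bench under the toothed wheel's centre; z up, y along the level spindle axis from wheel to tailstock, x across, from the wheel towards the pawl's pivot.
- wheel_axis (a point): Centre of the steel ratchet wheel, jig z = 125 mm. 12 saw teeth (30 degrees each), tip diameter 140 mm, root 116 mm, 14 mm thick, at jig y = 0. Wheel, 46 mm thick spindle and a turnstile of 4 arms turn together about the jig's y. Headstock plate behind the wheel: y 24 to 36 mm, 170 mm high, its ear (x 55 to 125 mm) 197 mm; tailstock (y 409 to 441 mm) 162 mm high.
- index_wheel (a joint): Wheel angle, rad; grows as it turns backward (top moving to jig +x). 0: a tooth bears on the pawl. One notch is 0.524. Starts at -0.12 to -0.01. With the pawl home it is blocked backward and has about 0.2 of free play forward, then the teeth lift the pawl. Seated in the next notch back it reads 0.32 to 0.524. It stays where it is left; about 2 N at a knob turns it.
- top_arm_knob (a point): Centre of the black ball, 24 mm across, on the turnstile arm that points most nearly up at the start. Four equal round steel arms, 10 mm thick, 90 degrees apart, at jig y = -75 mm (the side away from the spindle); ball centres 100 mm from the axis. This arm leans from the vertical towards jig +x by (index_wheel - 0.175) rad.
- pawl (a joint): Pawl angle, rad: 0 fully home in a notch of the wheel, grows as it is lifted, 1.05 thrown right back against its stop. By its own weight it falls home from below about 0.5 and stays back from above about 0.8. If no notch is in line, the nose lands on a tooth and it reads more than 0.03.
- pawl_pivot (a point): Pivot of the yellow pawl, at jig x = 90, y = 0, z = 173 mm; the pawl turns about the jig's y. It is 12 mm thick and reaches from here towards -x to a notch at the top of the wheel.
- pawl_knob (a point): Centre of the red ball, 26 mm across, on the end of the pawl's lever, a 10 mm round steel bar, 105 mm from the pivot. Pawl home: it leans over the wheel (ball at jig x = 46, y = 0, z = 268 mm); thrown back it leans the other way (x = 150, z = 259 mm). About 1 N on the ball, level along jig x, moves it. The pawl's nose swings up behind the lever, about 50 mm from it.
- gouge_a: Carving gouge lying on the bench, dark handle, 250 x 26 x 26 mm; origin under its middle, x along it. Leave alone.
- gouge_b: Carving gouge lying on the bench, medium brown handle, 230 x 28 x 28 mm; origin under its middle, x along it. Leave alone.
- gouge_c: Carving gouge lying on the jig's base board in front of the spindle, pale handle, 220 x 24 x 24 mm; origin under its middle, x along it. Leave alone.
- mallet: Round wooden mallet standing on its head, 88 mm across, 213 mm high; origin under its middle. Leave alone.
- glue_bottle: White glue bottle with an orange cap, 58 mm across, 160 mm high, standing; origin under its middle. Leave alone.
- wax_tin: Low green tin, 76 mm across, 45 mm high; origin under its middle. Leave alone.
- caliper: Steel outside caliper lying flat, 110 mm long, 90 mm wide, 10 mm thick; origin at its brass pivot. Leave alone.

How it is judged:
By the outcome, as a careful person would: the job done as asked, in the order asked, and still so for the second after the job is handed in, with the robot touching nothing.
It also fails if it takes over 58 s, if anything falls off the work surface, if the arm or the gripper's body presses on something with over 40 N, if the wrist force passes 120 N, or if a joint passes its speed limit or range.

## Working session

There is one attempt and no reset: what is moved stays moved. The work goes in short steps, Python scripts to look and compute and a shell command to move; the robot and the scene stay as the last step left them, time stands still between calls to the robot, and variables do not carry over. Pictures are saved under pics/ and viewed, at most 10 in all, crops included, and the job is handed in when it is done.

```bash
mkdir -p pics
python3 - <<'E'
from plant import bot
import cv2
for n in ("scene","top"):
    cv2.imwrite(f"pics/{n}0.png",bot.capture(n)); p=bot.camera_params(n); print(n,p)
print(bot.get_obs())
E
```

```text
scene {'fovy': 43.45088227706458, 'cx': 299.30842502658584, 'cy': 243.11985324905518, 'camera_from_world': array([[ 6.09006116e-01,  7.93089214e-01,  1.10022414e-02,
        -4.07644585e+02],
       [ 6.07710042e-01, -4.57651307e-01, -6.49032962e-01,
        -2.08829422e+02],
       [-5.09705852e-01,  4.01951216e-01, -7.60680724e-01,
         1.58684959e+03],
       [ 0.00000000e+00,  0.00000000e+00,  0.00000000e+00,
         1.00000000e+00]])}
top {'fovy': 56.250744122114455, 'cx': 323.12714682366857, 'cy': 249.796362798594, 'camera_from_world': array([[ 2.10967146e-02, -9.99681137e-01,  1.38763627e-02,
         1.45333457e+01],
       [-9.94766496e-01, -2.23768303e-02, -9.96940107e-02,
         6.38061829e+02],
       [ 9.99727310e-02, -1.17005246e-02, -9.94921379e-01,
         1.11395338e+03],
       [ 0.00000000e+00,  0.00000000e+00,  0.00000000e+00,
         1.00000000e+00]])}
{'time': 0.1, 'joint_positions': array([-1.42600959e+00,  3.42671115e-01,  1.52488645e+00,  1.35814318e-05,
        1.27540474e+00, -1.45983286e-01]), 'dq': array([-0.00167868, -0.00242298, -0.00249944, -0.00079372,  0.00035412,
       -0.00083403]), 'tau': array([ 3.96477248e-03, -4.32003200e+01, -2.44694263e+01,  7.19867810e-02,
        5.26211236e-02, -3.66790596e-05]), 'tool_pos': array([ 150.49839635, -502.62733544,  243.11729826]), 'tcp_rot': array([-3.14023946e+00, -2.12085988e-04,  2.90765913e-01]), 'contact_force': array([ 0.44385785, -0.02849052, -0.35071751]), 'moment': array([ 0.03628411,  0.02839776, -0.00058974]), 'finger_force': 0.0, 'grip_width': 91.7029165715348}
```

View pics/scene0.png

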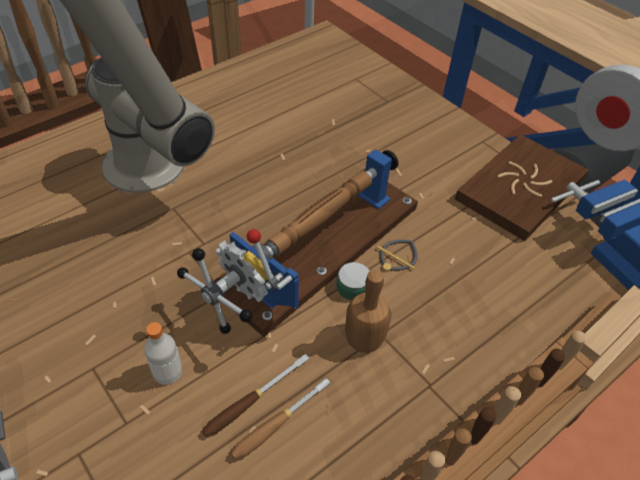

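View pics/top0.png

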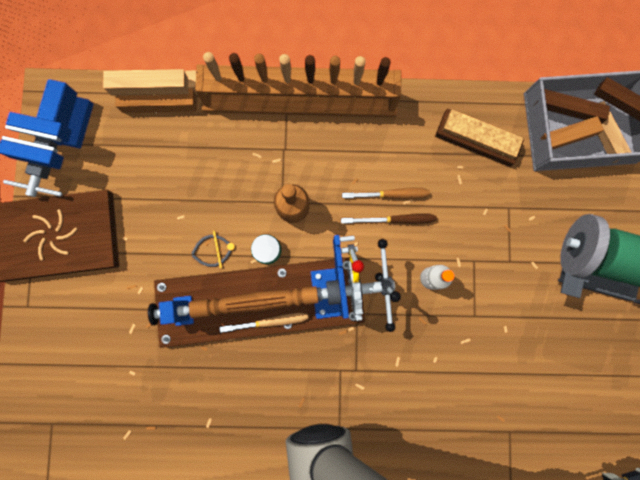

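The scene shows the jig with the red knob at scene (254,236) / top (358,266), and the turnstile knobs around scene (211,293). The jig axes run nearly along the world axes. I'll take a zoom for accurate pixels.

Run:
```python
import cv2,numpy as np
s=cv2.imread("pics/scene0.png");t=cv2.imread("pics/top0.png")
a=cv2.resize(s[220:345,165:305],None,fx=4,fy=4,interpolation=cv2.INTER_CUBIC)[:, :400+160]
b=cv2.resize(t[225:350,340:400],None,fx=4,fy=4,interpolation=cv2.INTER_CUBIC)
cv2.imwrite("pics/z0.png",np.hstack([a,b]))
for im in(s,t):
    h=cv2.cvtColor(im,cv2.COLOR_BGR2HSV)
    m=(((h[...,0]<4)|(h[...,0]>176))&(h[...,1]>200)&(h[...,2]>90)).astype('uint8')
    n,l,st,c=cv2.connectedComponentsWithStats(m)
    print([(st[i].tolist(),c[i].round(1).tolist()) for i in range(1,n) if st[i][4]>30])
```

```text
[]
[([353, 260, 10, 12, 94], [357.7, 265.9])]
```

View pics/z0.png

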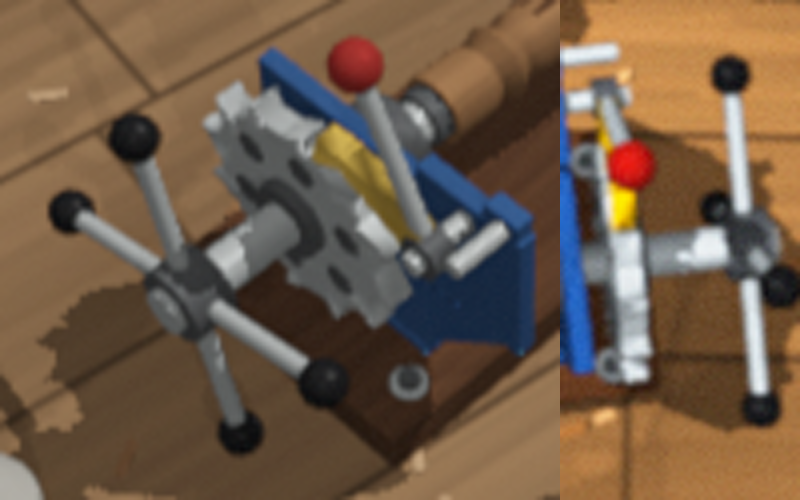

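```bash
cat > h.py <<'E'
import numpy as np,cv2
from plant import bot
def proj(n,P):
    p=bot.camera_params(n);T=p["camera_from_world"];f=240/np.tan(np.radians(p["fovy"]/2))
    c=np.atleast_2d(P)@T[:3,:3].T+T[:3,3]
    return np.c_[p["cx"]+f*c[:,0]/c[:,2],p["cy"]+f*c[:,1]/c[:,2]]
def J(o,P):
    c,s=np.cos(o[2]),np.sin(o[2]);P=np.atleast_2d(P)
    return P@np.array([[c,-s,0],[s,c,0],[0,0,1]]).T+[o[0],o[1],0]
def knobs(q):  # top,+x,down,-x
    a=q-.175+np.arange(4)*np.pi/2
    return np.c_[100*np.sin(a),-75+0*a,125+100*np.cos(a)]
def pk(p): # pawl knob, jig
    a=np.arctan2(95,-44)-p
    return np.array([90+105*np.cos(a),0,173+105*np.sin(a)])
E
python3 - <<'E'
from h import *
from scipy.optimize import least_squares
S=np.array([[253.75,236.25],[198.5,254.25],[246,315.25],[225,328],[182.75,273]])
T=np.array([[357.9,266.2],[395,296.5],[382.5,243.75],[379.25,277.25],[390,327]])
def r(v):
    P=J(v,np.vstack([pk(0),knobs(v[3])]))
    return np.r_[(proj("scene",P)-S).ravel(),(proj("top",P)-T).ravel()]
f=least_squares(r,[450,-80,0,-.05]);print(f.x,f.fun.round(1))
o=f.x;print(J(o,np.vstack([pk(0),pk(1.05),knobs(o[3])])).round(0))
E
```

```text
[ 5.36195300e+02 -4.50441184e+01  1.41798333e-01 -7.44086265e-02] [-0.   0.2  0.   0.2 -0.4  0.5  0.1  0.   0.   0.  -0.5  0.3 -0.1  0.3
 -0.2  0.  -0.1 -0.1  0.2  0.1]
[[ 582.  -39.  268.]
 [ 685.  -24.  259.]
 [ 522. -123.  222.]
 [ 643. -106.  150.]
 [ 571. -116.   28.]
 [ 451. -133.  100.]]
```

```bash
python3 -m pendant '[[[0.7,0.8,0.3],[0,0,-0.124],-1],[[0.7,0.8,0.3],[0,0,-0.124],-1],[[0.7,0.8,0.3],[0,0,-0.124],-1],[[0.7,0.8,0.3],[0,0,-0.124],-1],[[0.7,0.8,0.3],[0,0,-0.124],-1],[[0.7,0.8,0.3],[0,0,-0.124],-1],[[0.7,0.8,0.3],[0,0,-0.124],-1],[[0.7,0.8,0.3],[0,0,-0.124],-1],[[0.7,0.8,0.3],[0,0,-0.124],-1],[[0.7,0.8,0.3],[0,0,-0.124],-1]]'
python3 - <<'E'
from h import *
o=[536.2,-45,.1418]
print(J(o,[[0,0,275],[46,0,275],[150,0,275]]).round(0))
E
```

```text
time: 0.93
tool_pos: [361.2, -261.5, 334.0]
tcp_rot: [-3.141, 0.0, 0.141]
contact_force: [-0.4, 0.1, -0.2]
grip_width: 29.7
finger_force: 0.0
[[536. -45. 275.]
 [582. -38. 275.]
 [685. -24. 275.]]
```

```bash
python3 -m pendant '[[[0.7,0.9,0],[0,0,0],-1],[[0.7,0.9,0],[0,0,0],-1],[[0.7,0.9,0],[0,0,0],-1],[[0.7,0.9,0],[0,0,0],-1],[[0.7,0.9,0],[0,0,0],-1],[[0.7,0.9,0],[0,0,0],-1],[[0.7,0.9,0],[0,0,0],-1],[[0.7,0.9,0],[0,0,0],-1],[[0,0,-0.9],[0,0,0],-1],[[0,0,-0.9],[0,0,0],-1]]'
```

```text
time: 1.77
tool_pos: [530.0, -45.2, 279.5]
tcp_rot: [3.141, -0.003, 0.145]
contact_force: [-0.8, -1.0, -0.3]
grip_width: 0.3
finger_force: 0.0
```

```bash
python3 -m pendant '[[[0.33,0.047,0],[0,0,0],-1],[[0.33,0.047,0],[0,0,0],-1],[[0.33,0.047,0],[0,0,0],-1],[[0.33,0.047,0],[0,0,0],-1],[[0.33,0.047,0],[0,0,0],-1],[[0.33,0.047,0],[0,0,0],-1],[[0.33,0.047,0],[0,0,0],-1],[[0.33,0.047,0],[0,0,0],-1],[[0.33,0.047,0],[0,0,0],-1],[[0.33,0.047,0],[0,0,0],-1]]'
python3 - <<'E'
from h import *
cv2.imwrite("pics/a1.png",cv2.resize(bot.capture("scene")[150:350,150:400],None,fx=3,fy=3))
E
```

```text
time: 2.6
tool_pos: [627.8, -32.7, 279.1]
tcp_rot: [-3.141, 0.001, 0.142]
contact_force: [-0.1, -0.2, -0.8]
grip_width: 0.4
finger_force: 0.0
```

View pics/a1.png

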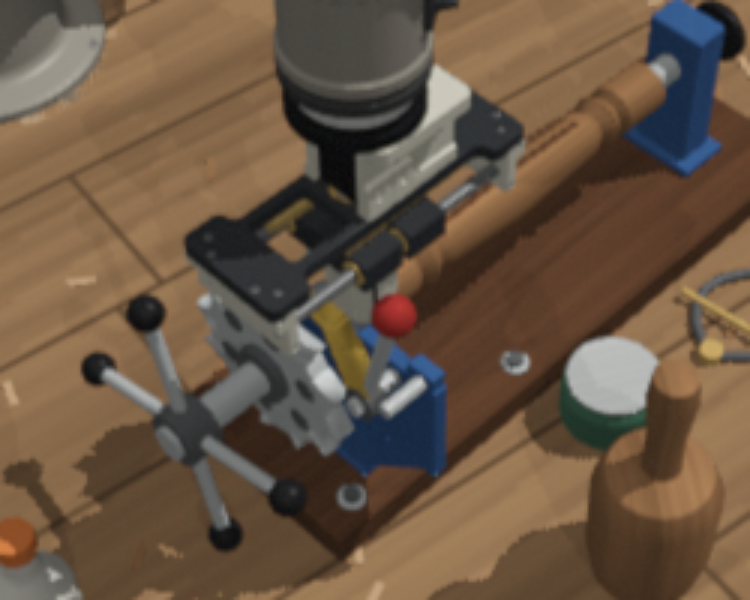

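The pawl is partly raised with the red knob at zoom (395,316) in front of the fingers, and the nose is well below them. Continuing.

```bash
python3 -m pendant '[[[0.2,0.028,0],[0,0,0],-1],[[0.2,0.028,0],[0,0,0],-1],[[0.2,0.028,0],[0,0,0],-1],[[0.2,0.028,0],[0,0,0],-1],[[0.2,0.028,-0.03],[0,0,0],-1],[[0,0,0],[0,0,0],-1],[[-0.3,-0.04,0],[0,0,0],-1],[[-0.3,-0.04,0.5],[0,0,0],-1],[[-0.3,-0.04,0.5],[0,0,0],-1],[[0,0,0.5],[0,0,0],-1]]'
python3 - <<'E'
from h import *
cv2.imwrite("pics/a2.png",cv2.resize(bot.capture("scene")[150:350,150:400],None,fx=3,fy=3))
o=[536.2,-45,.1418]
P=J(o,[pk(p) for p in (.7,.8,.9,1.05)]);print(((proj("scene",P)-[150,150])*3).round(0))
E
```

```text
time: 3.48
tool_pos: [629.1, -32.5, 326.8]
tcp_rot: [3.141, -0.001, 0.142]
contact_force: [0.1, -0.7, -1.0]
grip_width: 0.5
finger_force: 0.0
[[396. 319.]
 [408. 332.]
 [420. 346.]
 [437. 368.]]
```

View pics/a2.png

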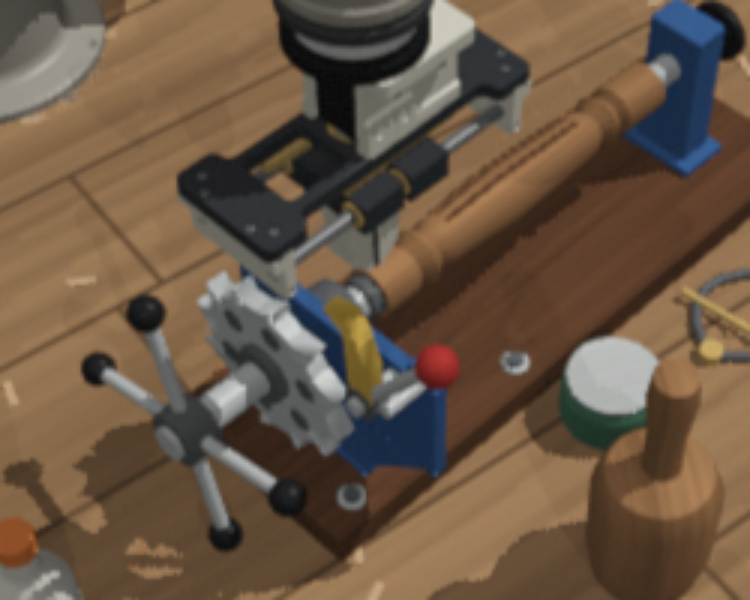

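The knob is at zoom (437,368), which matches p = 1.05, so the pawl is thrown right back. Next is the wheel.

```bash
python3 -m pendant '[[[-0.81,-0.56,0],[0,0,0],-1],[[-0.81,-0.56,0],[0,0,0],-1],[[-0.81,-0.56,0],[0,0,0],-1],[[-0.81,-0.56,0],[0,0,0],-1],[[-0.81,-0.56,0],[0,0,0],-1],[[-0.81,-0.56,0],[0,0,0],-1],[[0,0,-0.8],[0,0,0],-1],[[0,0,-0.8],[0,0,0],-1],[[0,0,-0.8],[0,0,0],-1],[[0,0,-0.8],[0,0,0],-1]]'
```

```text
time: 4.37
tool_pos: [484.7, -133.5, 228.6]
tcp_rot: [3.14, -0.003, 0.141]
contact_force: [-0.2, -0.0, 0.3]
grip_width: 0.6
finger_force: 0.0
```

```bash
python3 -m pendant '[[[0.2,0.028,0],[0,0,0],-1],[[0.2,0.028,0],[0,0,0],-1],[[0.2,0.028,0],[0,0,0],-1],[[0.2,0.028,0],[0,0,0],-1],[[0.2,0.028,0],[0,0,0],-1],[[0.2,0.028,0],[0,0,0],-1],[[0.2,0.028,0],[0,0,0],-1],[[0.2,0.028,0],[0,0,0],-1],[[0.2,0.028,0],[0,0,0],-1],[[0.2,0.028,0],[0,0,0],-1]]'
python3 - <<'E'
from h import *
cv2.imwrite("pics/a3.png",cv2.resize(bot.capture("scene")[150:350,150:400],None,fx=3,fy=3))
o=[536.2,-45,.1418]
for q in (.2,.3,.4,.45,.5):print(q,((proj("scene",J(o,knobs(q)))-[150,150])*3).round(0).tolist())
E
```

```text
time: 5.2
tool_pos: [545.3, -124.5, 227.8]
tcp_rot: [-3.142, 0.0, 0.142]
contact_force: [-2.5, 0.5, -0.8]
grip_width: 0.6
finger_force: 0.9
0.2 [[174.0, 335.0], [293.0, 524.0], [200.0, 513.0], [90.0, 342.0]]
0.3 [[185.0, 345.0], [293.0, 532.0], [190.0, 504.0], [89.0, 333.0]]
0.4 [[196.0, 356.0], [292.0, 539.0], [181.0, 494.0], [88.0, 325.0]]
0.45 [[201.0, 361.0], [291.0, 542.0], [176.0, 489.0], [88.0, 321.0]]
0.5 [[207.0, 367.0], [290.0, 545.0], [171.0, 483.0], [89.0, 318.0]]
```

View pics/a3.png

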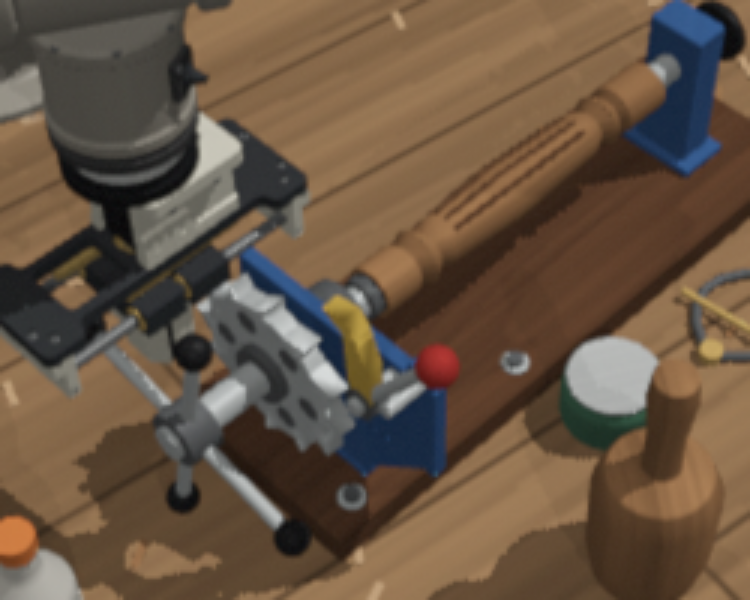

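Top knob at zoom (192,352), lower one at (183,496): wheel ≈ 0.37. I'll push a further 5 mm, then back off and rise.

```bash
python3 -m pendant '[[[0.1,0.014,0],[0,0,0],-1],[[0.07,0.01,0],[0,0,0],-1],[[0,0,0],[0,0,0],-1],[[-0.4,-0.057,0],[0,0,0],-1],[[-0.4,-0.057,0],[0,0,0],-1],[[0,0,0.8],[0,0,0],-1],[[0,0,0.8],[0,0,0],-1],[[0,0,0.8],[0,0,0],-1],[[0,0,0.8],[0,0,0],-1],[[0,0,0.2],[0,0,0],-1]]'
python3 - <<'E'
from h import *
o=[536.2,-45,.1418]
print(J(o,[[195,0,0],[110,0,0]]).round(0))
E
```

```text
time: 6.08
tool_pos: [527.1, -127.8, 334.1]
tcp_rot: [3.138, -0.007, 0.142]
contact_force: [0.1, 0.2, 1.0]
grip_width: 0.4
finger_force: 0.0
[[729. -17.   0.]
 [645. -29.   0.]]
```

```bash
python3 -m pendant '[[[0.65,0.37,0],[0,0,0],-1],[[0.65,0.37,0],[0,0,0],-1],[[0.65,0.37,0],[0,0,0],-1],[[0.65,0.37,0],[0,0,0],-1],[[0.65,0.37,0],[0,0,0],-1],[[0.65,0.37,0],[0,0,0],-1],[[0.65,0.37,0],[0,0,0],-1],[[0.65,0.37,0],[0,0,0],-1],[[0.65,0.37,0],[0,0,0],-1],[[0.65,0.37,0],[0,0,0],-1]]'
```

```text
time: 6.92
tool_pos: [721.7, -15.7, 328.8]
tcp_rot: [-3.141, 0.001, 0.142]
contact_force: [0.2, -0.1, 0.2]
grip_width: 0.9
finger_force: 0.0
```

Run:
```python
from h import *
cv2.imwrite("pics/a4.png",cv2.resize(bot.capture("scene")[150:350,150:400],None,fx=3,fy=3))
print(bot.get_obs()["tool_pos"])
```

```text
[723.9513529  -13.24752459 326.72571715]
```

View pics/a4.png

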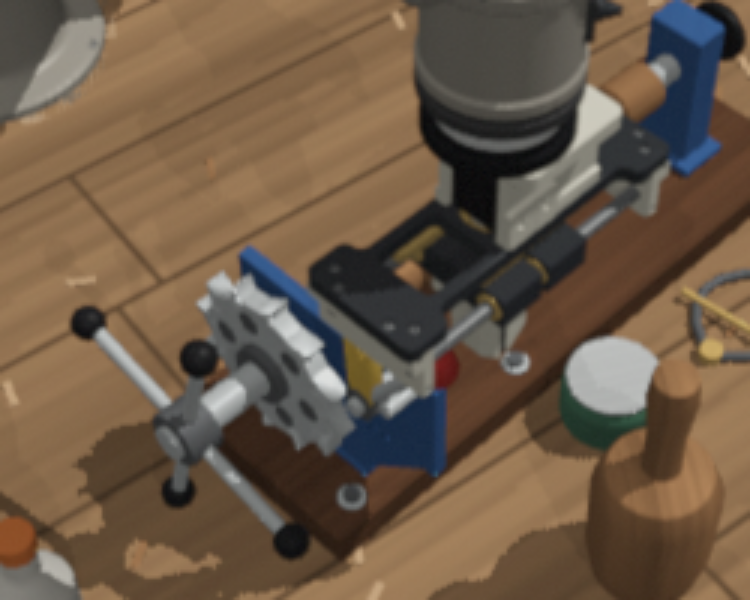

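Top knob at (198,358), lower at (178,491): wheel ≈ 0.43, mid-notch. The pawl is still back; descending on the far side of the red knob.

```bash
python3 -m pendant '[[[0,-0.08,-0.42],[0,0,0],-1],[[0,-0.08,-0.42],[0,0,0],-1],[[0,0,-0.42],[0,0,0],-1],[[0,0,-0.42],[0,0,0],-1],[[0,0,0],[0,0,0],-1],[[-0.2,-0.028,0],[0,0,0],-1],[[-0.2,-0.028,0],[0,0,0],-1],[[-0.2,-0.028,0],[0,0,0],-1],[[-0.2,-0.028,0],[0,0,0],-1],[[-0.2,-0.028,0],[0,0,0],-1]]'
```

```text
time: 7.8
tool_pos: [695.4, -24.8, 285.9]
tcp_rot: [3.139, -0.02, 0.143]
contact_force: [14.5, 3.9, 25.4]
grip_width: 0.5
finger_force: 10.5
```

The finger is riding onto the ball's upper side, so I'll back off at once and check the pose.

```bash
python3 -m pendant '[[[0,0,0.5],[0,0,0],-1],[[0,0,0.5],[0,0,0],-1],[[0.5,0.07,0],[0,0,0],-1],[[0.5,0.07,0],[0,0,0],-1],[[0,0,0],[0,0,0],-1],[[0,0,0],[0,0,0],-1],[[0,0,0],[0,0,0],-1],[[0,0,0],[0,0,0],-1],[[0,0,0],[0,0,0],-1],[[0,0,0],[0,0,0],-1]]'
python3 - <<'E'
from h import *
p=bot.get_obs();print(p["tool_pos"],p["joint_positions"],p["contact_force"])
cv2.imwrite("pics/a5.png",cv2.resize(bot.capture("scene")[150:350,150:400],None,fx=3,fy=3))
E
```

```text
time: 8.63
tool_pos: [720.5, -21.3, 309.9]
tcp_rot: [3.141, -0.0, 0.142]
contact_force: [0.4, -0.1, -0.4]
grip_width: 0.5
finger_force: 0.0
[720.5043278  -21.28602434 309.87906976] [-1.35691043e-01  7.21399501e-01  7.06682219e-01 -8.09228539e-05
  1.71319989e+00  1.29327768e+00] [ 0.38384119 -0.06029026 -0.36045868]
```

View pics/a5.png

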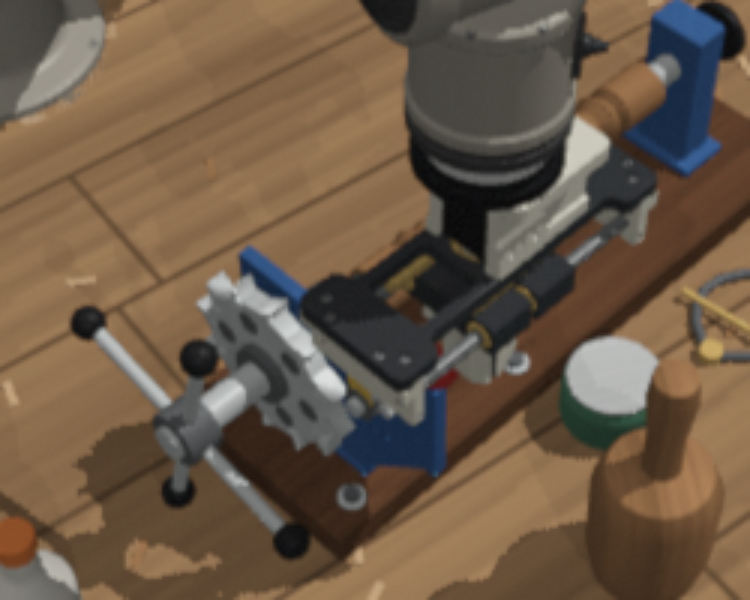

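```bash
python3 -m pendant '[[[0.1,0.014,-0.3],[0,0,0],-1],[[0,0.05,-0.3],[0,0,0],-1],[[0,0,-0.3],[0,0,0],-1],[[0,0,-0.3],[0,0,0],-1],[[0,0,-0.3],[0,0,0],-1],[[0,0,-0.1],[0,0,0],-1],[[0,0,0],[0,0,0],-1],[[0,0,0],[0,0,0],-1],[[0,0,0],[0,0,0],-1],[[0,0,0],[0,0,0],-1]]'
```

```text
time: 9.52
tool_pos: [724.1, -19.3, 262.2]
tcp_rot: [3.141, -0.001, 0.142]
contact_force: [1.0, 0.2, 0.1]
grip_width: 0.4
finger_force: 0.0
```

```bash
python3 -m pendant '[[[-0.13,-0.018,0],[0,0,0],-1],[[-0.13,-0.018,0],[0,0,0],-1],[[-0.13,-0.018,0],[0,0,0],-1],[[-0.13,-0.018,0],[0,0,0],-1],[[-0.13,-0.018,0],[0,0,0],-1],[[-0.13,-0.018,0],[0,0,0],-1],[[-0.13,-0.018,0],[0,0,0],-1],[[-0.13,-0.018,0],[0,0,0],-1],[[-0.13,-0.018,0],[0,0,0],-1],[[-0.13,-0.018,0],[0,0,0],-1]]'
```

```text
time: 10.35
tool_pos: [684.3, -24.7, 261.3]
tcp_rot: [3.142, 0.001, 0.142]
contact_force: [0.4, -0.0, 0.2]
grip_width: 0.4
finger_force: 0.2
```

```bash
python3 -m pendant '[[[-0.2,-0.028,0],[0,0,0],-1],[[-0.2,-0.028,0],[0,0,0],-1],[[-0.2,-0.028,0],[0,0,0],-1],[[-0.2,-0.028,0],[0,0,0],-1],[[-0.2,-0.028,0],[0,0,0],-1],[[-0.2,-0.028,0],[0,0,0],-1],[[0,0,0],[0,0,0],-1],[[0,0,0],[0,0,0],-1],[[0.4,0.057,0],[0,0,0],-1],[[0.4,0.057,0],[0,0,0],-1]]'
python3 - <<'E'
from h import *
cv2.imwrite("pics/a6.png",cv2.resize(bot.capture("scene")[150:350,150:400],None,fx=3,fy=3))
o=[536.2,-45,.1418]
print(((proj("scene",J(o,[pk(p) for p in (0,.05,.1,.3,.5)]))-150)*3).round(0))
E
```

```text
time: 11.18
tool_pos: [673.2, -26.3, 262.0]
tcp_rot: [3.141, -0.001, 0.142]
contact_force: [-0.3, -1.4, -0.5]
grip_width: 0.4
finger_force: 0.0
[[311. 259.]
 [317. 261.]
 [322. 264.]
 [346. 277.]
 [371. 296.]]
```

View pics/a6.png

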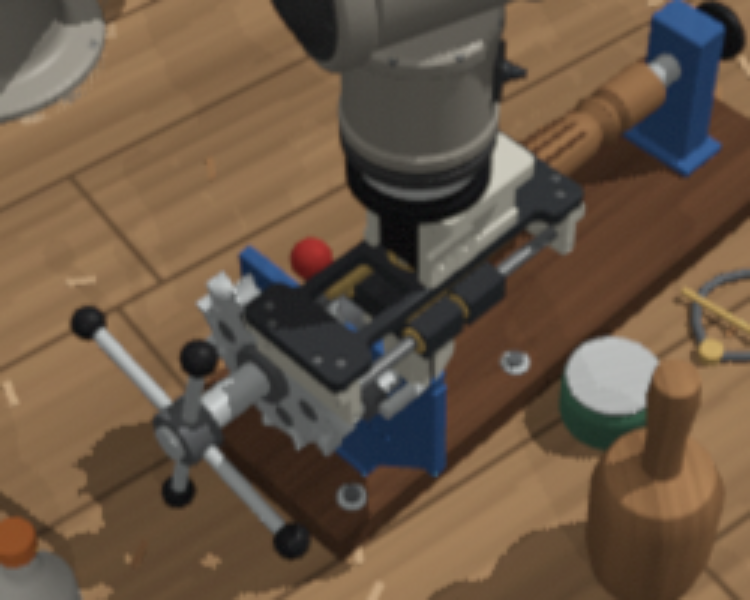

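The red knob is at (311,259), which matches p = 0: the pawl is home and the wheel is unmoved. I'll rise clear and verify numerically.

```bash
python3 -m pendant '[[[0.2,0.03,0.5],[0,0,0],-1],[[0,0,0.7],[0,0,0],-1],[[0,0,0.7],[0,0,0],-1],[[0,0,0.7],[0,0,0],-1],[[0,0,0.3],[0,0,0],-1],[[0,0,0],[0,0,0],-1],[[0,0,0],[0,0,0],-1],[[0,0,0],[0,0,0],-1],[[0,0,0],[0,0,0],-1],[[0,0,0],[0,0,0],-1]]'
python3 - <<'E'
from h import *
im=bot.capture("scene");cv2.imwrite("pics/a7.png",im)
o=[536.2,-45,.1418]
h=cv2.cvtColor(im,cv2.COLOR_BGR2HSV);h0=cv2.cvtColor(cv2.imread("pics/scene0.png"),cv2.COLOR_BGR2HSV)
for H in(h0,h):
    m=(((H[...,0]<5)|(H[...,0]>174))&(H[...,1]>150)).astype('uint8');m[:215]=0;m[265:]=0;m[:,:235]=0;m[:,275:]=0
    ys,xs=np.nonzero(m);print(xs.mean(),ys.mean(),len(xs))
print(proj("scene",J(o,[pk(0),pk(.05)])))
cv2.imwrite("pics/a7.png",cv2.resize(im[150:350,150:400],None,fx=3,fy=3))
E
```

```text
time: 12.07
tool_pos: [678.6, -25.3, 347.0]
tcp_rot: [-3.141, 0.002, 0.142]
contact_force: [-0.0, 0.0, 0.4]
grip_width: 0.6
finger_force: 0.0
253.24087591240877 235.83941605839416 137
nan nan 0
[[253.72852314 236.44250642]
 [255.52552061 237.11461286]]<stdin>:7: RuntimeWarning: Mean of empty slice.
  ret = ret.dtype.type(ret / rcount)
```

View pics/a7.png

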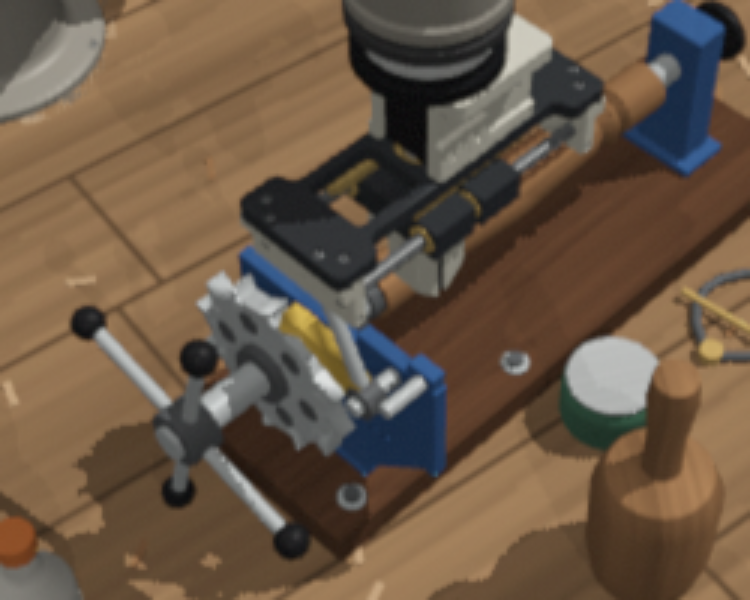

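The pawl nose sits in a wheel notch, with the knob hidden behind the gripper. I'll compare a6's knob centroid with the start, then hand in.

Run:
```python
from h import *
H=cv2.cvtColor(cv2.imread("pics/a6.png"),cv2.COLOR_BGR2HSV)
m=((H[...,0]<5)|(H[...,0]>174))&(H[...,1]>150);m[:210]=0;m[310:]=0;m[:,:260]=0;m[:,:][:,370:]=0
ys,xs=np.nonzero(m);x,y=xs.mean()/3+150,ys.mean()/3+150;print(x,y)
if abs(x-253.24)<.9: print(bot.close_job())
```

```text
253.49811430229187 235.6968378299971
the job is handed in; nothing more can be done
None
```

The job is handed in: the wheel is turned back one notch (it reads about 0.43), the pawl is fully home in that notch, and the arm is clear. While first lowering beside the thrown-back lever, the finger rode up on the red knob, with about 30 N on the wrist; I backed off and nothing was displaced.

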